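# Uncap the projector lens and put its cap in the brass holder

## Task

A buyer wants to look through the tall silver projector lens: lift the knobbed black cap off that lens and set it gently, without dropping it, in the empty bent-brass cap holder, lying flat between the leaves with its knob up. Leave the lens standing where it is, and leave everything else alone, including the cap on the short chrome tube.

Things in the scene. Friction and masses are not known exactly. Their poses are not given: they have to be found in the camera images.
- lens: silver projector lens standing upright, loose on the shelf, the taller of the two capped things: 74 mm largest diameter, 120 mm tall without its cap, ribbed ring round its middle; its front neck, 54 mm in diameter, runs from 96 to 120 mm height under the cap. Origin under its centre on the shelf, z up. It may stand on the left or the right
- lens_cap: black bakelite cap, a cup mouth down: skirt 66 mm outside, 58 mm inside diameter, 26 mm high, inside depth 21 mm; round knob on top, 26 mm diameter, from 26 to 54 mm above the origin. Origin on the axis at the skirt's lower rim, z up through the knob. Sits loosely on the lens (2 mm play), its origin 99 mm above the shelf; comes clear after rising 21 mm
- tube: short chrome extension tube standing upright, loose, 78 mm in diameter, 70 mm tall without its cap; origin under its centre. Stands on the other side from the lens. To be left alone
- tube_cap: black bakelite cap, a cup mouth down, same shape and size as the lens's cap; it sits on the short chrome tube, its origin 49 mm above the shelf. To be left alone
- cap_holder: cap holder, fixed to the shelf: dark wood block 110 x 110 x 20 mm with a flat 3 mm brass plate on it, two bent brass leaves facing each other across its y (78 mm apart, flaring outwards, tops 24 mm above the plate) and two brass lips across its x (82 mm apart, 12 mm high). Starts empty. Origin under its centre on the shelf
- cap_seat (a point): centre of the holder's brass plate, on its upper face, 23 mm above the shelf: a cap set in the holder has its origin here (about 6 mm of side play)
- slide_clip: glass-mounted slide, 70 x 70 mm, standing upright in a bent brass spring clip on a 60 x 80 mm brass foot, 77 mm tall, origin under its centre. Bystander, to be left alone
- viewer: orange plastic stereo viewer, about 125 x 100 x 65 mm, origin under its centre. Bystander, to be left alone
- flash_handle: black bakelite flash handle lying down, 170 mm long along its x, 45 mm high, origin under its centre. Bystander, to be left alone
- camera: black and silver still camera, 140 mm wide along its y, 100 mm high, origin under the centre of its body. Bystander, to be left alone
- light_meter: grey light meter lying flat, 75 x 60 x 30 mm, origin under its centre. Bystander, to be left alone
- film_tin: round steel film tin, 70 mm in diameter, 28 mm high, origin under its centre. Bystander, to be left alone
Not all that is in view belongs to the job. What is shaped like the cap_holder but green is not meant. Leave any turquoise look-alike of the lens alone.

How it is judged (in metres and radians):
On the way:
1. the cap is lifted clear off the lens in the fingers, the lens left upright (height (world z) of lens_cap above 0.13 m and contact force between the fingers and lens_cap above 0.3 N and angle between lens's own z axis and vertical below 0.1 rad), for 0.2 s.
At the end, for the whole second after the job is handed in: The lens's cap lies knob up and flat (within 0.12 rad) on the holder's brass plate, between the leaves (within 11 mm of the plate's centre, its rim within 4 mm of the plate's height), released and at rest; the lens stands upright (within 0.1 rad) within 30 mm of where it was (horizontal distance between lens_cap and cap_seat below 0.011 m and z of lens_cap in the frame of cap_seat between -0.004 and 0.004 m and angle between lens_cap's own z axis and vertical below 0.12 rad and linear speed of lens_cap below 0.02 m/s and contact force between the fingers and lens_cap below 0.05 N and angle between lens's own z axis and vertical below 0.1 rad and distance of lens from where it was at the start of the episode below 0.03 m); the robot touches nothing.
It fails at once if the lens's cap is dropped or thrown (moving faster than 0.9 m/s out of the fingers: a fall of some 40 mm) (linear speed of lens_cap above 0.9 m/s and contact force between the fingers and lens_cap below 0.05 N).
It fails at once if the lens is knocked over or lifted (angle between lens's own z axis and vertical above 0.5 rad or height (world z) of lens above 0.03 m).
It fails at once if the chrome tube, its cap or another bystander is moved by more than 20 mm (distance of any of tube, tube_cap, slide_clip, viewer, flash_handle, camera, light_meter, film_tin from where it was at the start of the episode above 0.02 m).
It also fails if it takes over 37 s, if anything falls off the work surface, if the arm or the gripper's body presses on something with over 40 N, if the wrist force passes 120 N, or if a joint passes its speed limit or range.

## Robot

A 6-joint arm with a two-finger parallel gripper is mounted at the origin on the work surface. World frame = base frame: x ahead of the robot, y to its left, z up, the work surface at z = 0. Lengths are in m, angles in degrees, forces in N, time in s.
With the tool pointing down it reaches from about 0.3 to 0.75 m from the base axis. Payload 8.5 kg.
Tool frame: the origin (TCP) lies midway between the tips of the shut fingers; the grasp point (between the pads) lies grasp_offset behind it (grasp_offset is the distance from the TCP to the grasp point, in m); z points along the fingers, y is the line along which they close (so a half turn about z gives the same grasp; the last joint's range is limited). The gripper opens to 85 mm and grips with 20 to 120 N. Pads are 22 mm wide; open, the fingers measure 114 mm over their backs; the gripper's body (76 mm by 85 mm) begins 54 mm behind the grasp point. The pads swing forward as they close: fully open they stand 13 mm farther back than shut.
Start: joints at [-80.059, 21.807, 74.336, -0, 83.858, -12.336], TCP at [0.208, -0.509, 0.231] pointing down, gripper open.
Joint ranges: [-178.18, 178.18], [-50.72, 133.34], [12.68, 142.11], [-81.47, 261.47], [9.98, 163.14], [-165.26, 165.26]. Speed limits (degrees/s): [136.94, 136.94, 180, 180, 180, 180].

## Interface

Orientations are given as a 3x3 rotation matrix whose columns are the frame's x, y, z axes.
In Python, from rig import observe, get_image, camera_params, close_job, grasp_offset gives the robot as it stands.
- The arm moves only by the shell command python3 -m handwheel 'ROWS' [OPENING] [FORCE]. ROWS is JSON, a list of rows, each a list of 2 entries, a list of its own where there are three numbers: the shift along the tool's x, y, z as a fraction of full scale, then the turn, a rotation vector about the tool's x, y, z as a fraction of full scale. In form: [[[dx, dy, dz], [ax, ay, az]], ...]. A call has 1 to 10 rows; each row is the pose to reach, as a shift and turn from the pose commanded when the call began, along the tool's axes at that moment, turning the shorter way round; what a row does not reach only later rows make up. Full scale, the value 1, is 0.5 m for a shift and pi rad for a turn. A row lasts 1/10 s, in which the tool goes at most 50 mm and 8.59 degrees, less where a joint would pass 70% of its speed; a pose out of reach is approached as far as the arm can. A call with a number of a shift or a turn outside -1 to 1 is refused whole. A call with a gripper value outside its range is refused whole. OPENING is the opening, from 0 (shut) to 1 (fully open), set as the call begins (- or left out, the last holds). The fingers move at their own pace and stop on an object; FORCE is the grip in N (left out, the last holds). Time passes only in rows, so rows that repeat a pose let the fingers close. It gives the time, the measured TCP pose, the force, the opening and the grip force at its end, in the units of the state.
- observe(): the state, without advancing time (a new reading comes with each control period).
- get_image(name): name is "side" or "top"; returns (picture, depth): 400x640x3 uint8, red, green, blue; 400x640 float32, m along the optical axis (not along the pixel's ray), 0 where there is no reading.
- camera_params(name): a dict with "K" (3x3 intrinsics, pixels), "R" (3x3) and "t" (3): a world point X has camera coordinates R X + t. Camera axes: x right, y down, z forward; pixel columns grow to the right and rows downward; lengths in m; the calibration is good to about 2 mm. A picture is of the moment at which its call begins. camera_params takes no time and is no camera call.
- close_job(): hands the job in; it is judged then, once.
The state is a dict: "time_s": time; "q": joint angles; "qvel": joint speeds; "joint_efforts": joint torques, N m; "position": TCP position; "tool_rot": TCP orientation; "ft_force": force on the tool from outside, world axes, zero at the start; "wrist_torque": the same for the moment, N m; "grip_width": finger opening in m; "gripper_force": force on a finger pad.
Only numpy, scipy, OpenCV 4.12 (cv2) and the standard library are available. Lean on these libraries where they do the work, as an engineer would, in place of code of your own. Each camera call takes 0.05 s, during which the arm holds its last target. There are 200 camera calls.

## Working session

There is one attempt and no reset: what is moved stays moved. The work goes in short steps, Python scripts to look and compute and a shell command to move; the robot and the scene stay as the last step left them, time stands still between calls to the robot, and variables do not carry over. Pictures are saved under pics/ and viewed, at most 10 in all, crops included, and the job is handed in when it is done.

```bash
mkdir -p pics; ls; cat > h.py <<'E'
import numpy as np,cv2
from rig import *
def pts(name):
    im,d=get_image(name);c=camera_params(name);K=np.array(c["K"]);R=np.array(c["R"]);t=np.array(c["t"])
    v,u=np.mgrid[:400,:640]
    P=np.stack([(u-K[0,2])/K[0,0]*d,(v-K[1,2])/K[1,1]*d,d],-1)
    W=(P-t)@R; W[d==0]=np.nan
    return im,d,W
E
python3 - <<'E'
from h import *
for n in("side","top"):
    im,d,W=pts(n);np.savez(n,im=im,d=d,W=W)
    cv2.imwrite(f"pics/{n}.png",im[...,::-1]);c=camera_params(n);print(n,c, -np.array(c["R"]).T@c["t"])
s=observe();print(s,grasp_offset)
E
```

```text
pics
side {'K': array([[429.07683702,   0.        , 320.71774685],
       [  0.        , 429.07683702, 205.60307184],
       [  0.        ,   0.        ,   1.        ]]), 'R': array([[-0.77939907, -0.62639344,  0.01297507],
       [-0.46932424,  0.56999357, -0.67441981],
       [ 0.41505644, -0.53173169, -0.73823408]]), 't': array([0.44303467, 0.31572327, 1.04399515])} [0.06016048 0.65267909 0.97789443]
top {'K': array([[466.16344938,   0.        , 318.41929978],
       [  0.        , 466.16344938, 198.67105046],
       [  0.        ,   0.        ,   1.        ]]), 'R': array([[-0.02652239, -0.9996404 , -0.00395445],
       [-0.99841911,  0.02668568, -0.04946865],
       [ 0.04955638,  0.00263617, -0.99876785]]), 't': array([0.0216675 , 0.53343303, 1.43123807])} [0.46223742 0.0036517  1.45594846]
{'time_s': 0.1, 'q': array([-8.00611908e+01,  2.18367246e+01,  7.43803729e+01,  8.42090607e-04,
        8.38573202e+01, -1.23379019e+01]), 'qvel': array([ 0.03006844, -0.03375917, -0.12201201, -0.01205262,  0.00157982,
        0.01342718]), 'joint_efforts': array([ 3.93777707e-03, -4.49226022e+01, -2.31654382e+01, -2.15653981e-04,
        3.65196465e-03,  4.96442482e-06]), 'position': array([ 0.2084296 , -0.50868906,  0.23077754]), 'tool_rot': array([[ 9.25364509e-01,  3.79078463e-01, -2.09780543e-04],
       [ 3.79078409e-01, -9.25363667e-01,  1.28186486e-03],
       [ 2.91804070e-04, -1.26571552e-03, -9.99999156e-01]]), 'ft_force': array([ 0.1818207 , -0.1015483 ,  0.15869102]), 'wrist_torque': array([-0.01232496,  0.03217361,  0.00950571]), 'gripper_force': 0.0, 'grip_width': 0.08536682099702367} 0.0187
```

View pics/top.png

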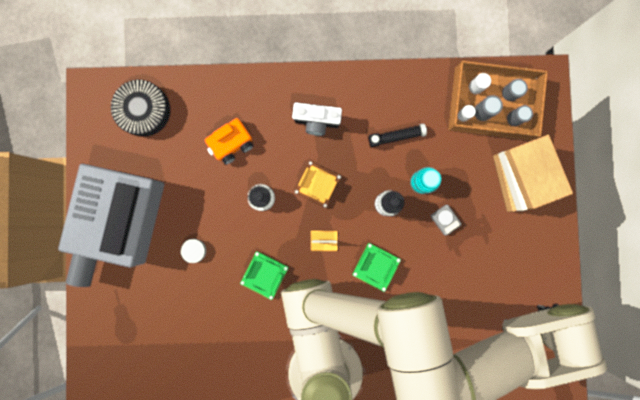

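View pics/side.png

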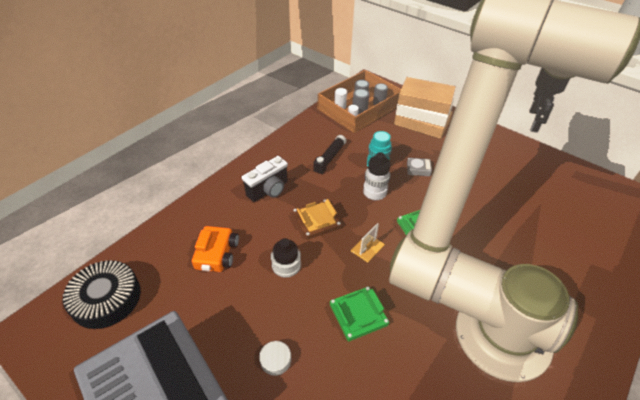

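Capped candidates in the top view: the silver capped piece at (390,203), which looks tall in the side view at (377,178). The short capped one is at (262,197), side (286,258), and the turquoise look-alike is at (426,180). Holders: the brass one at (319,184), side (318,216), and green ones at (264,275) and (376,267). I choose (390,203) and brass (319,184), and will check them in a crop.

```bash
python3 - <<'E'
from h import *
S=np.load("side.npz");T=np.load("top.npz")
def near(W,x,y,r,z0,z1): return (np.hypot(W[...,0]-x,W[...,1]-y)<r)&(W[...,2]>z0)&(W[...,2]<z1)
c=T["W"][203,390];print("at lens px",c,"tube",T["W"][197,262],"holder",T["W"][184,319],"turq",T["W"][180,426])
for n,D in(("top",T),("side",S)):
    W=D["W"]
    for nm,p in(("lens",c),("tube",T["W"][197,262])):
        zt=np.nanmax(W[near(W,p[0],p[1],.06,.03,.25)][:,2]);m=near(W,p[0],p[1],.06,zt-.008,zt+.01)
        cc,r=cv2.minEnclosingCircle(W[m][:,:2].astype(np.float32));v,u=np.nonzero(m)
        print(n,nm,"ztop",zt,np.median(W[m][:,2]),"n",m.sum(),"mean",W[m].mean(0),"circ",cc,r,"px",u.mean(),v.mean())
        # skirt top ring
        m=near(W,p[0],p[1],.06,zt-.034,zt-.024);cc,r=cv2.minEnclosingCircle(W[m][:,:2].astype(np.float32));print("  ring",m.sum(),cc,r,np.median(W[m][:,2]))
    # holder
    hsv=cv2.cvtColor(D["im"],cv2.COLOR_RGB2HSV)
    h=T["W"][184,319]; g=near(W,h[0],h[1],.09,.008,.06)
    q=W[g];rect=cv2.minAreaRect(q[:,:2].astype(np.float32));print(n,"holder rect",rect,"plate z",np.median(W[near(W,h[0],h[1],.03,-.01,.06)][:,2]))
    for a,b in((.03,.038),(.038,.06)):
        q=W[near(W,h[0],h[1],.09,a,b)];print(len(q)); 
        if n=="top": print(np.round((q[::max(1,len(q)//16)]-h)*1000).tolist())
t=cv2.resize(T["im"][150:240,230:450],None,fx=3.5,fy=3.5,interpolation=cv2.INTER_CUBIC)
s=cv2.resize(S["im"][125:285,250:410],(315*1,315),interpolation=cv2.INTER_CUBIC)
o=np.zeros((315+230,770,3),np.uint8);o[:315,:770]=t
s=cv2.resize(S["im"][145:245,270:410],(322,230),interpolation=cv2.INTER_CUBIC);o[315:,:322]=s
cv2.imwrite("pics/crop.png",o[...,::-1])
E
```

```text
at lens px [ 0.50947818 -0.19283211  0.15160878] tube [0.53852817 0.17090392 0.1045209 ] holder [0.5784176  0.00444264 0.02465542] turq [ 0.57351156 -0.30196575  0.12519246]
top lens ztop 0.15915335431359845 0.1540009405613299 n 66 mean [ 0.51395784 -0.20511341  0.15426842] circ (0.5135337114334106, -0.20502106845378876) 0.01414139661937952 px 394.4848484848485 201.24242424242425
  ring 180 (0.5134254693984985, -0.20456357300281525) 0.03258847817778587 0.12685724659104802
top tube ztop 0.11015039743153282 0.10457343159275773 n 60 mean [0.54269558 0.18280076 0.1051244 ] circ (0.5429755449295044, 0.18364682793617249) 0.0142219178378582 px 257.85 195.66666666666666
  ring 126 (0.542777955532074, 0.18331864476203918) 0.032650310546159744 0.07766012300585529
top holder rect ((0.578522264957428, 0.003185957670211792), (0.1640552282333374, 0.1626804769039154), 24.0289306640625) plate z 0.023721863965736778
33
[[45.0, -4.0, 8.0], [39.0, -13.0, 11.0], [37.0, 36.0, 13.0], [35.0, -19.0, 11.0], [25.0, 39.0, 11.0], [15.0, 42.0, 13.0], [13.0, 45.0, 11.0], [7.0, 46.0, 7.0], [0.0, 49.0, 12.0], [-6.0
[... 578 characters left out ...]
[ 0.5144619  -0.20567493  0.15474193] circ (0.5147770047187805, -0.20719332993030548) 0.015079312957823277 px 379.94444444444446 155.14814814814815
  ring 195 (0.515857994556427, -0.20618771016597748) 0.03458772972226143 0.12710885376748302
side tube ztop 0.10913903165907887 0.10479786654321668 n 82 mean [0.54380958 0.18188402 0.10478733] circ (0.5448023676872253, 0.18286150693893433) 0.015417855232954025 px 284.1463414634146 242.23170731707316
  ring 252 (0.5440225601196289, 0.18172815442085266) 0.03304065763950348 0.07702028950883988
side holder rect ((0.5804481506347656, 0.007775537669658661), (0.11059768497943878, 0.11310524493455887), 62.43898010253906) plate z 0.0250927171539103
73
137
```

View pics/crop.png

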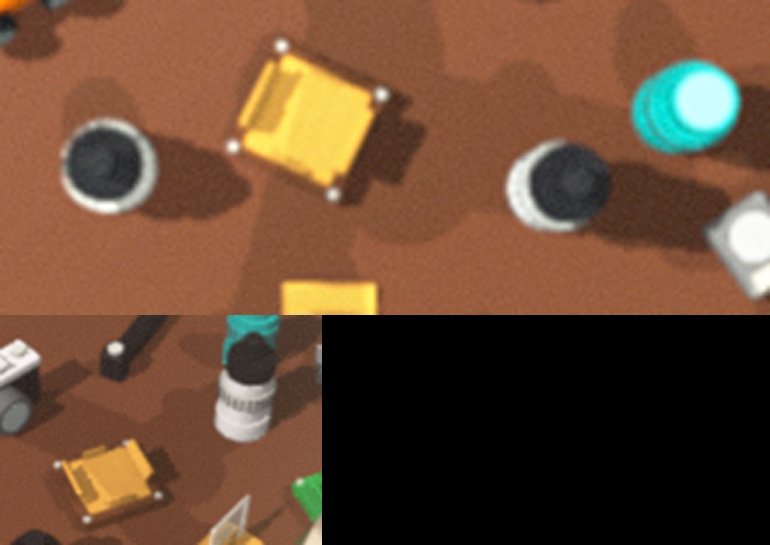

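The crop confirms it: the tall silver lens with the black cap is at (390,203), separate from the turquoise one, with its knob top at z≈0.154. The brass holder is empty. Next I refine the holder from its four white corner screws in both views and work out the shift for the first move.

```bash
cat >> h.py <<'E'
def ray(n,u,v):
    c=camera_params(n);R=np.array(c["R"]);C=-R.T@c["t"];d=R.T@np.linalg.inv(c["K"])@[u,v,1];return C,d/np.linalg.norm(d)
def tri(a,b):
    (C1,d1),(C2,d2)=a,b;s=np.linalg.lstsq(np.c_[d1,-d2],C2-C1,rcond=None)[0];p,q=C1+s[0]*d1,C2+s[1]*d2
    return (p+q)/2,np.linalg.norm(p-q)
def go(p,yaw=None):
    "shift/turn fractions from measured pose to TCP p (tool down), yaw=angle of tool y, deg"
    s=observe();R=s["tool_rot"];Y=np.radians(yaw) if yaw is not None else np.arctan2(R[1,1],R[0,1])
    y=np.array([np.cos(Y),np.sin(Y),0]);z=np.array([0,0,-1.]);G=np.c_[np.cross(y,z),y,z]
    print("shift",np.round(R.T@(np.array(p)-s["position"])/.5,4),"turn",np.round(cv2.Rodrigues(R.T@G)[0].ravel()/np.pi,4))
E
python3 - <<'E'
from h import *
T=np.array([[310.3,163.1],[338.9,176.9],[325.1,205.7],[296.6,192]]);S=np.array([[294.8,210.2],[325.2,199.8],[338.7,223.3],[307.8,234.1]])
def refine(n,P):
    im=np.load(n+".npz")["im"].astype(int);o=[]
    for u,v in P:
        x,y=int(round(u)),int(round(v));w=im[y-3:y+4,x-3:x+4].min(-1).astype(float);w=np.clip(w-np.percentile(w,75),0,None)
        yy,xx=np.mgrid[y-3:y+4,x-3:x+4];o.append([(w*xx).sum()/w.sum(),(w*yy).sum()/w.sum()])
    return np.array(o)
T,S=refine("top",T),refine("side",S);print(T.round(1).tolist(),S.round(1).tolist())
W=[]
for a in T:
    c=[tri(ray("top",*a),ray("side",*b)) for b in S];k=min(c,key=lambda q:q[1]+abs(q[0][2]-.02));W.append(k[0]);print(k)
W=np.array(W);print("holder",W.mean(0),np.degrees(np.arctan2(*(W[1]-W[0])[[1,0]])),[ np.linalg.norm(W[i]-W[i-1]) for i in range(4)])
pl=[];
for a in T: C,d=ray("top",*a);pl.append(C+d*(.022-C[2])/d[2])
print("top-plane",np.mean(pl,0))
print("knob tri",tri(ray("top",394.5,201.2),ray("side",379.9,155.1)))
go([.514,-.205,.2],-22)
E
```

```text
[[310.0, 162.7], [338.5, 176.5], [324.7, 205.0], [296.1, 191.3]] [[294.5, 209.6], [324.5, 200.2], [338.2, 222.9], [307.3, 233.2]]
(array([0.64447846, 0.03033828, 0.02779155]), np.float64(0.00024025805769191337))
(array([ 0.59942154, -0.05613709,  0.02768913]), np.float64(0.00028130850250006567))
(array([ 0.51295969, -0.01125624,  0.02757192]), np.float64(0.0002093539246722711))
(array([0.55738991, 0.07519816, 0.02779647]), np.float64(0.00017688537515235742))
holder [0.5785624  0.00953578 0.02771227] -117.52120487781207 [np.float64(0.09796338208048348), np.float64(0.09750962171231418), np.float64(0.09741640397091592), np.float64(0.0972031795659632)]
top-plane [0.57912442 0.00962535 0.022     ]
knob tri (array([ 0.51410427, -0.20489788,  0.15560434]), np.float64(0.00019011905317766224))
shift [ 0.7958 -0.3303  0.0622] turn [-3.00e-04 -2.00e-04 -2.54e-01]
```

```bash
python3 -m handwheel '[[[0.09,-0.035,0],[0,0,-0.03]],[[0.18,-0.07,0],[0,0,-0.06]],[[0.27,-0.11,0],[0,0,-0.09]],[[0.36,-0.15,0],[0,0,-0.12]],[[0.45,-0.19,0],[0,0,-0.15]],[[0.54,-0.23,0],[0,0,-0.18]],[[0.63,-0.265,0],[0,0,-0.21]],[[0.71,-0.295,0.02],[0,0,-0.23]],[[0.77,-0.32,0.04],[0,0,-0.254]],[[0.796,-0.33,0.06],[0,0,-0.254]]]' 1 40; python3 -m handwheel '[[[0,0,0],[0,0,0]],[[0,0,0],[0,0,0]],[[0,0,0],[0,0,0]]]'
python3 - <<'E'
from h import *
go([.5141,-.2051,.132],-22);im,d,W=pts("side");cv2.imwrite("pics/a.png",cv2.resize(im[60:240,270:510],None,fx=3,fy=3)[...,::-1]);print(observe()["position"])
E
```

```text
time_s: 1.1
position: [0.5156, -0.2032, 0.2005]
tool_rot: [[0.371, 0.929, -0.0], [0.929, -0.371, 0.001], [0.0, -0.0, -1.0]]
ft_force: [-0.2, -0.4, -0.3]
grip_width: 0.0854
gripper_force: 0.0
time_s: 1.4
position: [0.5136, -0.2066, 0.2018]
tool_rot: [[0.377, 0.926, 0.0], [0.926, -0.377, -0.001], [-0.0, 0.001, -1.0]]
ft_force: [0.4, 0.3, 0.9]
grip_width: 0.0856
gripper_force: 0.0
shift [ 0.0033 -0.0003  0.1397] turn [ 0.0002  0.0001 -0.0008]
[ 0.51363255 -0.20661861  0.20190942]
```

View pics/a.png

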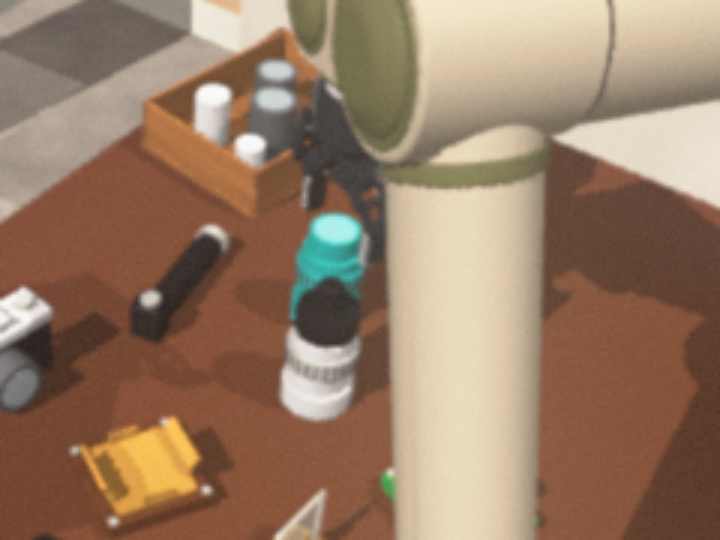

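The side crop shows the open gripper behind and above the black knob (crop px (330,290)), with the fingers at (312,190) and (372,250). Nothing is in the way, so I descend straight down.

```bash
python3 -m handwheel '[[[0.002,0,0.03],[0,0,0]],[[0.002,0,0.06],[0,0,0]],[[0.002,0,0.08],[0,0,0]],[[0.002,0,0.1],[0,0,0]],[[0.002,0,0.115],[0,0,0]],[[0.002,0,0.13],[0,0,0]],[[0.002,0,0.14],[0,0,0]],[[0.002,0,0.14],[0,0,0]],[[0.002,0,0.14],[0,0,0]]]'
python3 - <<'E'
from h import *
print(observe()["position"],observe()["ft_force"]);o=[]
for n,(y,x) in(("side",(60,270)),("top",(120,290))):
    im,d,W=pts(n);o.append(cv2.resize(im[y:y+160,x:x+200],(400,320)))
cv2.imwrite("pics/b.png",np.hstack(o)[...,::-1])
E
```

```text
time_s: 2.35
position: [0.5147, -0.2045, 0.1315]
tool_rot: [[0.375, 0.927, 0.0], [0.927, -0.375, -0.0], [-0.0, 0.0, -1.0]]
ft_force: [-0.5, 0.2, 0.3]
grip_width: 0.0854
gripper_force: 0.0
[ 0.51474165 -0.20451328  0.13152231] [-0.45785467  0.24276246  0.28322683]
```

View pics/b.png

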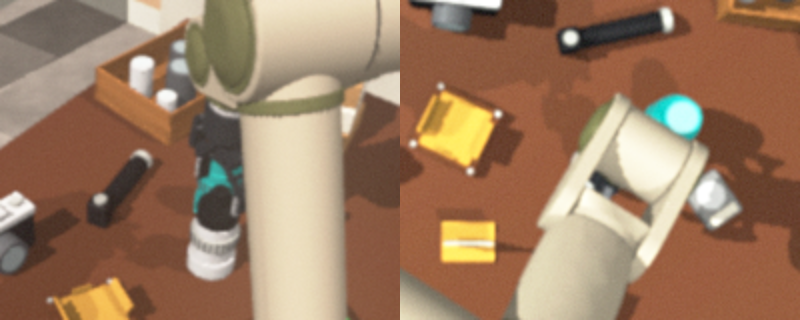

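The left crop shows the fingers straddling the knob, with the cap at (215,210), and the lens still upright. Now I close gently.

```bash
python3 -m handwheel '[[[0,0,0],[0,0,0]],[[0,0,0],[0,0,0]],[[0,0,0],[0,0,0]],[[0,0,0],[0,0,0]],[[0,0,0],[0,0,0]],[[0,0,0],[0,0,0]],[[0,0,0],[0,0,0]],[[0,0,0],[0,0,0]]]' 0.2 40;
```

```text
time_s: 3.25
position: [0.5148, -0.2046, 0.1315]
tool_rot: [[0.375, 0.927, 0.001], [0.927, -0.375, -0.0], [-0.0, 0.001, -1.0]]
ft_force: [0.4, 0.5, 3.3]
grip_width: 0.0245
gripper_force: 39.4
```

```bash
python3 -m handwheel '[[[0,0,-0.005],[0,0,0]],[[0,0,-0.012],[0,0,0]],[[0,0,-0.02],[0,0,0]],[[0,0,-0.03],[0,0,0]],[[0,0,-0.04],[0,0,0]],[[0,0,-0.055],[0,0,0]],[[0,0,-0.075],[0,0,0]],[[0,0,-0.1],[0,0,0]],[[0,0,-0.12],[0,0,0]],[[0,0,-0.12],[0,0,0]]]'; python3 -m handwheel '[[[0,0,0],[0,0,0]],[[0,0,0],[0,0,0]],[[0,0,0],[0,0,0]]]'
python3 - <<'E'
from h import *
o=[]
for n,(y,x) in(("side",(60,270)),("top",(120,290))):
    im,d,W=pts(n);o.append(cv2.resize(im[y:y+160,x:x+200],(400,320)));np.savez(n+"2",im=im,W=W)
cv2.imwrite("pics/c.png",np.hstack(o)[...,::-1])
go([.5785,.0095,.11])
E
```

```text
time_s: 4.25
position: [0.5151, -0.2047, 0.193]
tool_rot: [[0.375, 0.927, 0.003], [0.927, -0.375, -0.002], [-0.001, 0.003, -1.0]]
ft_force: [0.2, -0.1, -0.7]
grip_width: 0.0248
gripper_force: 39.3
time_s: 4.55
position: [0.5144, -0.2043, 0.1908]
tool_rot: [[0.375, 0.927, -0.001], [0.927, -0.375, 0.001], [0.0, -0.001, -1.0]]
ft_force: [0.9, 0.1, -1.4]
grip_width: 0.0244
gripper_force: 39.3
shift [ 0.4445 -0.0415  0.162 ] turn [-0.0002 -0.     -0.    ]
```

View pics/c.png

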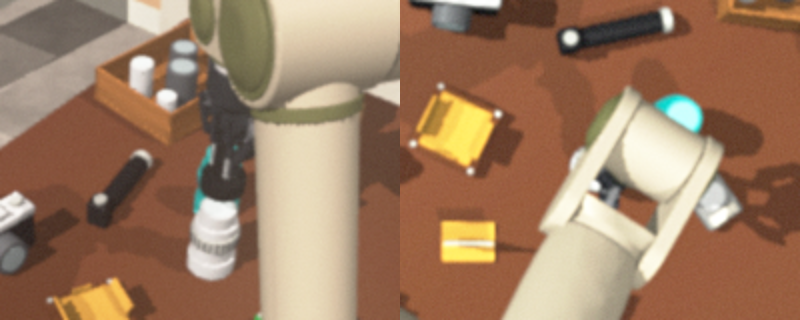

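The crop shows the cap held in the fingers clear above the lens (left crop (222,185)), and the lens is upright with its bare white front visible. I carry it across at this height.

```bash
python3 -m handwheel '[[[0.015,0,0],[0,0,0]],[[0.05,-0.005,0],[0,0,0]],[[0.1,-0.01,0],[0,0,0]],[[0.16,-0.015,0],[0,0,0]],[[0.22,-0.02,0],[0,0,0]],[[0.28,-0.025,0],[0,0,0]],[[0.34,-0.03,0],[0,0,0]],[[0.39,-0.035,0],[0,0,0]],[[0.425,-0.04,0],[0,0,0]],[[0.444,-0.042,0],[0,0,0]]]'; python3 -m handwheel '[[[0,0,0.01],[0,0,0]],[[0,0,0.03],[0,0,0]],[[0,0,0.06],[0,0,0]],[[0,0,0.09],[0,0,0]],[[0,0,0.12],[0,0,0]],[[0,0,0.14],[0,0,0]],[[0,0,0.15],[0,0,0]],[[0,0,0.15],[0,0,0]],[[0,0,0.15],[0,0,0]],[[0,0,0.15],[0,0,0]]]'
python3 - <<'E'
from h import *
s=observe();p=s["position"];print(p,s["grip_width"]);o=[]
for n,(y,x) in(("side",(120,240)),("top",(120,250))):
    im,d,W=pts(n);o.append(cv2.resize(im[y:y+130,x:x+160],(400,325)))
    m=(im.max(-1)<75)&(np.hypot(W[...,0]-p[0],W[...,1]-p[1])<.05)&(W[...,2]<p[2]+.005)&(W[...,2]>.05)
    q=W[m];print(n,len(q))
    if len(q)>20:
        print(np.percentile(q,[2,50,98],axis=0).round(4).tolist()); k=q[q[:,2]<p[2]-.008]
        # circle fit of skirt wall
        if n=="side":
            f=np.linalg.lstsq(np.c_[2*k[:,:2],np.ones(len(k))],(k[:,:2]**2).sum(1),rcond=None)[0];print("fit",f[:2],np.sqrt(f[2]+f[:2]@f[:2]))
cv2.imwrite("pics/d.png",np.hstack(o)[...,::-1])
go([.5785,.0095,.0575])
E
```

```text
time_s: 5.65
position: [0.5784, 0.0111, 0.1912]
tool_rot: [[0.373, 0.928, -0.0], [0.928, -0.373, 0.0], [0.0, -0.0, -1.0]]
ft_force: [-1.1, 0.2, -0.7]
grip_width: 0.0246
gripper_force: 39.3
time_s: 6.65
position: [0.5786, 0.0092, 0.117]
tool_rot: [[0.375, 0.927, 0.001], [0.927, -0.375, -0.0], [0.0, 0.001, -1.0]]
ft_force: [0.2, -0.3, -0.4]
grip_width: 0.0246
gripper_force: 39.3
[0.57861864 0.00915991 0.11696599] 0.024596077667417744
side 282
[[0.5469, -0.0157, 0.0918], [0.5657, 0.0218, 0.1112], [0.6036, 0.0389, 0.1158]]
fit [0.57724571 0.0091685 ] 0.02922672302662381
top 1
shift [ 0.0005 -0.0004  0.1186] turn [ 0.0003 -0.0001  0.    ]
```

View pics/d.png

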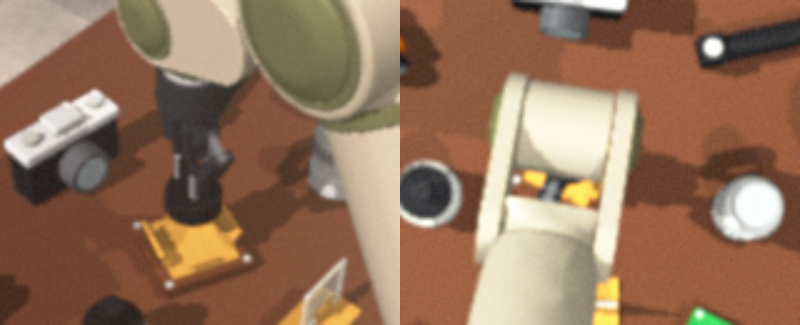

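The cap hangs level over the brass holder (left crop (193,200)), and the centres agree to about 1 mm. I lower it to about 7 mm above the plate, then creep down watching the force.

```bash
python3 -m handwheel '[[[0,0,0.02],[0,0,0]],[[0,0,0.04],[0,0,0]],[[0,0,0.06],[0,0,0]],[[0,0,0.075],[0,0,0]],[[0,0,0.088],[0,0,0]],[[0,0,0.098],[0,0,0]],[[0,0,0.106],[0,0,0]],[[0,0,0.108],[0,0,0]],[[0,0,0.108],[0,0,0]]]'; python3 -m handwheel '[[[0,0,0.002],[0,0,0]],[[0,0,0.004],[0,0,0]],[[0,0,0.006],[0,0,0]],[[0,0,0.008],[0,0,0]],[[0,0,0.01],[0,0,0]],[[0,0,0.011],[0,0,0]],[[0,0,0.012],[0,0,0]],[[0,0,0.012],[0,0,0]]]'
```

```text
time_s: 7.65
position: [0.5784, 0.0093, 0.0624]
tool_rot: [[0.375, 0.927, 0.0], [0.927, -0.375, -0.0], [0.0, 0.0, -1.0]]
ft_force: [0.4, -0.3, -0.5]
grip_width: 0.0243
gripper_force: 39.3
time_s: 8.45
position: [0.5783, 0.0092, 0.0563]
tool_rot: [[0.375, 0.927, -0.0], [0.927, -0.375, 0.0], [-0.0, -0.0, -1.0]]
ft_force: [0.2, 0.9, -0.6]
grip_width: 0.0246
gripper_force: 39.3
```

```bash
python3 -m handwheel '[[[0,0,0.001],[0,0,0]],[[0,0,0.002],[0,0,0]],[[0,0,0.002],[0,0,0]],[[0,0,0.002],[0,0,0]]]';  python3 -m handwheel '[[[0,0,0.001],[0,0,0]],[[0,0,0.002],[0,0,0]],[[0,0,0.002],[0,0,0]]]'
```

```text
time_s: 8.85
position: [0.5784, 0.0092, 0.0556]
tool_rot: [[0.375, 0.927, 0.0], [0.927, -0.375, -0.0], [0.0, 0.0, -1.0]]
ft_force: [-1.7, 0.0, 3.0]
grip_width: 0.0246
gripper_force: 39.6
time_s: 9.15
position: [0.5784, 0.0092, 0.0555]
tool_rot: [[0.375, 0.927, 0.001], [0.927, -0.375, -0.0], [0.0, 0.001, -1.0]]
ft_force: [-4.6, 0.3, 11.9]
grip_width: 0.0246
gripper_force: 40.4
```

It's seated, with the force rising at the expected height. I ease the preload, open partway and rise.

```bash
python3 -m handwheel '[[[0,0,-0.002],[0,0,0]],[[0,0,-0.002],[0,0,0]]]'; python3 -m handwheel '[[[0,0,0],[0,0,0]],[[0,0,0],[0,0,0]],[[0,0,0],[0,0,0]],[[0,0,0],[0,0,0]],[[0,0,0],[0,0,0]],[[0,0,0],[0,0,0]]]' 0.65 20; python3 -m handwheel '[[[0,0,-0.01],[0,0,0]],[[0,0,-0.03],[0,0,0]],[[0,0,-0.06],[0,0,0]],[[0,0,-0.1],[0,0,0]],[[0,0,-0.16],[0,0,0]],[[0,0,-0.22],[0,0,0]],[[0,0,-0.28],[0,0,0]],[[0,0,-0.3],[0,0,0]],[[0,0,-0.3],[0,0,0]]]'
python3 - <<'E'
from h import *
p=[.5785,.0095];o=[]
for n,(y,x) in(("side",(120,240)),("top",(120,250))):
    im,d,W=pts(n);o.append(cv2.resize(im[y:y+130,x:x+160],(400,325)))
    for c,r,a,b in((p,.03,.07,.09),(p,.045,.047,.056),([.514,-.205],.05,.105,.14)):
        m=(np.hypot(W[...,0]-c[0],W[...,1]-c[1])<r)&(W[...,2]<b)&(W[...,2]>a);q=W[m]
        if len(q)>5:print(n,len(q),np.median(q,0),cv2.minEnclosingCircle(q[:,:2].astype(np.float32)))
cv2.imwrite("pics/e.png",np.hstack(o)[...,::-1])
E
```

```text
time_s: 9.35
position: [0.5784, 0.0092, 0.0556]
tool_rot: [[0.375, 0.927, 0.0], [0.927, -0.375, -0.0], [0.0, 0.0, -1.0]]
ft_force: [-2.1, 0.1, 4.6]
grip_width: 0.0246
gripper_force: 39.7
time_s: 9.95
position: [0.5783, 0.0093, 0.0553]
tool_rot: [[0.375, 0.927, -0.0], [0.927, -0.375, 0.0], [0.0, -0.0, -1.0]]
ft_force: [-0.4, -0.0, 0.2]
grip_width: 0.0556
gripper_force: 0.0
time_s: 10.85
position: [0.5787, 0.0092, 0.2068]
tool_rot: [[0.375, 0.927, 0.003], [0.927, -0.375, -0.001], [0.001, 0.003, -1.0]]
ft_force: [-0.1, -0.3, -1.6]
grip_width: 0.0557
gripper_force: 0.0
side 70 [0.57692473 0.00962502 0.07886953] ((0.5782719850540161, 0.007676966022700071), 0.014598372392356396)
side 227 [0.5707336  0.01631563 0.05095178] ((0.5803201198577881, 0.008771127089858055), 0.04428308084607124)
side 120 [ 0.51194186 -0.18757557  0.1186733 ] ((0.5149393081665039, -0.19883525371551514), 0.026239726692438126)
top 35 [ 0.55438712 -0.00113864  0.05071116] ((0.5503350496292114, -0.003998312167823315), 0.024729648604989052)
top 289 [ 0.5134208  -0.20317417  0.12072532] ((0.5137348175048828, -0.20443779230117798), 0.027322139590978622)
```

View pics/e.png

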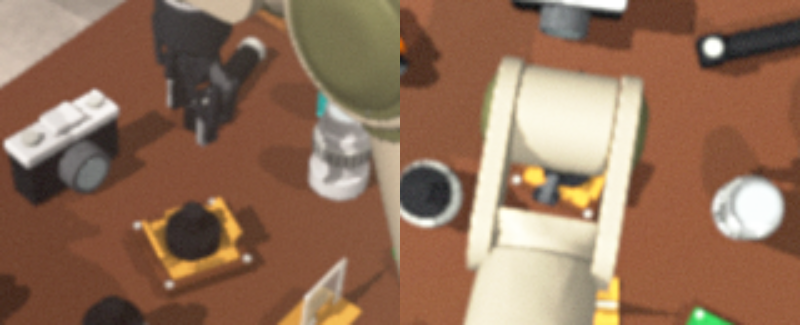

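The cap lies flat and centred in the brass holder with its knob up (left crop (193,230)). The gripper is clear, and the lens stands in its place.

```bash
python3 -m handwheel '[[[0,0,0],[0,0,0]],[[0,0,0],[0,0,0]],[[0,0,0],[0,0,0]]]'; python3 -c "from rig import *;print(close_job())"
```

```text
time_s: 11.25
position: [0.5782, 0.0093, 0.2046]
tool_rot: [[0.375, 0.927, -0.001], [0.927, -0.375, 0.0], [-0.0, -0.001, -1.0]]
ft_force: [-0.0, -1.4, -0.3]
grip_width: 0.0552
gripper_force: 0.0
the job is handed in; nothing more can be done
None
```

The lens cap is off the tall lens and lying flat, knob up, in the brass holder; the lens still stands in place, nothing else was touched, and the job was handed in at about 11 s (no verdict was returned).

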